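# Put the loose drone motors away by size

## Robot

A 6-joint arm with a two-finger parallel gripper is mounted at the origin on the work surface. World frame = base frame: x ahead of the robot, y to its left, z up, the work surface at z = 0. Lengths are in m, angles in rad, forces in N, time in s.
With the tool pointing down it reaches from about 0.2 to 0.875 m from the base axis. Payload 3.4 kg.
Tool frame: the origin (TCP) lies midway between the tips of the shut fingers; the grasp point (between the pads) lies 19 mm behind it (pinch_z is the distance from the TCP to the grasp point, in m); z points along the fingers, y is the line along which they close (so a half turn about z gives the same grasp; the last joint's range is limited). The gripper opens to 94 mm and grips with 3 to 60 N. Pads are 16 mm wide; open, the fingers measure 119 mm over their backs; the gripper's body (75 mm by 177 mm) begins 78 mm behind the grasp point.
Start: joints at [1.101, 0.276, 1.505, -0, 1.361, -0.121], TCP at [0.197, 0.54, 0.205] pointing down, gripper open.
Joint ranges: [-2.89, 2.89], [-0.75, 2.08], [0.22, 2.7], [-1.18, 4.32], [0.11, 2.71], [-2.7, 2.7]. Speed limits (rad/s): [2.57, 2.57, 3.14, 3.14, 3.14, 3.14].

## Interface

Orientations are given as a unit quaternion [w, x, y, z].
In Python, from workcell import observe, camera, close_job, pinch_z gives the robot as it stands. The module is installed in compiled form; this text tells all that it offers.
- The arm moves only by the tool arm_command, never from a script. Its argument "increments" is one flat list of numbers, 5 for each row, row after row: the shift along the tool's x, y, z in units of 25 mm (1.0 is 25 mm), then the turn about the tool's z in units of 5 degrees (1.0 is 5 degrees), then the closure, from 0 (fully open) to 1 (shut). A call has 1 to 20 rows; each row shifts and turns the commanded pose from where the row before left it, along the tool's axes as they then stand; what a row does not reach is not made up. A row lasts 1/10 s, in which the tool goes at most 50 mm and 8.59 degrees, less where a joint would pass 70% of its speed; a pose out of reach is approached as far as the arm can. A call is refused whole if a number of a shift passes 1 or a number of a turn 1, either way. A call with a gripper value outside its range is refused whole. The fingers move at their own pace and stop on an object; "newtons" is the grip in N (left out, the last holds). Time passes only in rows, so rows that do not move let the fingers close. It gives the time, the measured TCP pose, the force, the opening and the grip force at its end, in the units of the state.
- observe(): the state, without advancing time (a new reading comes with each control period).
- camera(name): name is "side" or "top" or "wrist"; returns a dict with "image" (480x640x3 uint8, red, green, blue), "fx", "fy", "cx", "cy" (pixels), "pose" (4x4, takes a point from camera to world coordinates); the wrist camera has in their place "tool_from_camera" (4x4, takes a point from camera to tool coordinates, whose origin is the TCP and whose axes are the flange's). Camera axes: x right, y down, z forward; pixel columns grow to the right and rows downward; lengths in m; the calibration is good to about 2 mm. A picture is of the moment at which its call begins: read the wrist's pose just before it. There is no depth.
- close_job(): hands the job in; it is judged then, once.
The state is a dict: "time": time; "joints": joint angles; "qvel": joint speeds; "joint_efforts": joint torques, N m; "ee_pos": TCP position; "tcp_rot": TCP orientation; "force": force on the tool from outside, world axes, zero at the start; "wrist_torque": the same for the moment, N m; "gripper_width": finger opening in m; "grip_force": force on a finger pad.
Only numpy, scipy, OpenCV 4.12 (cv2) and the standard library are available. Lean on these libraries where they do the work, as an engineer would, in place of code of your own. Each camera call takes 0.05 s, during which the arm holds its last target. There are 200 camera calls.

## Task

Put the four loose drone motors on the desk away, each standing upright on the floor of the steel dish of its own rank in size: the largest motor in the largest dish, and so on down to the smallest in the smallest. Work from the largest motor to the smallest, set each one down rather than dropping it, and do not knock over the glue bottle or shove the solder spool away.

Things in the scene. Friction and masses are not known exactly. Their poses are not given: they have to be found in the camera images.
- motor_a: The smallest drone motor: a silver can 22 mm in diameter, 26 mm high, dark foot, copper ring just above it, dark slots across the top, brass shaft (8 mm thick, 10 mm long) standing up at the centre. Loose, upright on the desk, about 40 g. Origin at the centre of its underside, z up. Its plain side can be gripped from any direction.
- dish_a: The smallest parts dish: shallow, round, bare steel, 42 mm inside, 48 mm outside, rim 8 mm and flat inner floor 3 mm above the desk. Stuck down, empty. Origin at the centre of its underside, on the desk, z up. Fingertips that hold the motor 8 mm or more above its foot stay clear of the rim.
- motor_b: The second smallest drone motor: a silver can 32 mm in diameter, 28 mm high, dark foot, copper ring just above it, dark slots across the top, brass shaft (8 mm thick, 10 mm long) standing up at the centre. Loose, upright on the desk, about 80 g. Origin at the centre of its underside, z up. Its plain side can be gripped from any direction.
- dish_b: The second smallest parts dish: shallow, round, bare steel, 56 mm inside, 62 mm outside, rim 8 mm and flat inner floor 3 mm above the desk. Stuck down, empty. Origin at the centre of its underside, on the desk, z up. Fingertips that hold the motor 8 mm or more above its foot stay clear of the rim.
- motor_c: The second largest drone motor: a silver can 42 mm in diameter, 30 mm high, dark foot, copper ring just above it, dark slots across the top, brass shaft (8 mm thick, 10 mm long) standing up at the centre. Loose, upright on the desk, about 140 g. Origin at the centre of its underside, z up. Its plain side can be gripped from any direction.
- dish_c: The second largest parts dish: shallow, round, bare steel, 70 mm inside, 76 mm outside, rim 8 mm and flat inner floor 3 mm above the desk. Stuck down, empty. Origin at the centre of its underside, on the desk, z up. Fingertips that hold the motor 8 mm or more above its foot stay clear of the rim.
- motor_d: The largest drone motor: a silver can 54 mm in diameter, 32 mm high, dark foot, copper ring just above it, dark slots across the top, brass shaft (8 mm thick, 10 mm long) standing up at the centre. Loose, upright on the desk, about 220 g. Origin at the centre of its underside, z up. Its plain side can be gripped from any direction.
- dish_d: The largest parts dish: shallow, round, bare steel, 86 mm inside, 92 mm outside, rim 8 mm and flat inner floor 3 mm above the desk. Stuck down, empty. Origin at the centre of its underside, on the desk, z up. Fingertips that hold the motor 8 mm or more above its foot stay clear of the rim.
- bottle: The glue bottle, an obstacle: white, black cap, 28 mm in diameter, 60 mm tall, loose, easily toppled. Origin at the centre of its underside, z up. A blue battery pack (60 by 28 mm, 20 mm high, not listed) also lies among the things; other clutter lies beyond them, lower than 110 mm.
- spool: The solder spool, an obstacle, lying flat: 52 mm in diameter, 30 mm high, black flanges, no shaft, loose. Origin at the centre of its underside, z up. Motors, dishes, bottle, spool and battery pack: no two centres are nearer than 95 mm at the start.
Things that resemble listed ones, but are neither listed nor needed, are in the scene too. Leave any green look-alike of the motor_b alone. Leave any red look-alike of the motor_c alone.

How it is judged:
By the outcome, as a careful person would: the job done as asked, in the order asked, and still so for the second after the job is handed in, with the robot touching nothing.
It also fails if it takes over 106 s, if anything falls off the work surface, if the arm or the gripper's body presses on something with over 40 N, if the wrist force passes 120 N, or if a joint passes its speed limit or range.

## Working session

There is one attempt and no reset: what is moved stays moved. The work goes in short steps, Python scripts to look and compute and a tool call to move; the robot and the scene stay as the last step left them, time stands still between calls to the robot, and variables do not carry over. Pictures are saved under pics/ and viewed, at most 14 in all, crops included, and the job is handed in when it is done.

Besides the shell and the picture viewer there is one more tool, called as name(argument=value, ...) on one line, values as JSON. arm_command: Moves the arm, as the interface text tells. Its arguments: {"type":"object","properties":{"increments":{"type":"array"},"newtons":{"type":"number"}},"required":["increments"]}

```bash
mkdir -p pics; python3 - <<'E'
from workcell import *
import cv2,json,numpy as np,pickle
s=observe();print({k:np.round(v,3).tolist() for k,v in s.items()},pinch_z)
for n in("top","side"):
    c=camera(n);pickle.dump(c,open(n+".pkl","wb"));cv2.imwrite(f"pics/{n}0.png",c["image"][:,:,::-1])
    print(n,c["fx"],c["cx"],c["cy"],np.round(c["pose"],3).tolist())
E
```

```text
{'time': 0.0, 'joints': [1.101, 0.277, 1.506, 0.0, 1.361, -0.121], 'qvel': [-0.001, 0.001, 0.001, 0.001, 0.002, -0.0], 'joint_efforts': [0.001, -40.457, -23.723, 0.07, 0.034, -0.0], 'ee_pos': [0.196, 0.54, 0.205], 'tcp_rot': [-0.0, 0.174, 0.985, -0.001], 'force': [-0.321, -0.005, 0.526], 'wrist_torque': [-0.012, 0.028, -0.04], 'grip_force': 0.0, 'gripper_width': 0.094} 0.0188
top 582.0195861274418 318.4394364714889 238.3036993815854 [[0.008, -0.994, 0.108, 0.422], [-1.0, -0.01, -0.017, 0.016], [0.018, -0.108, -0.994, 1.081], [0.0, 0.0, 0.0, 1.0]]
side 522.218185943869 321.2139991753631 237.50044332266415 [[-0.962, -0.154, 0.225, 0.34], [-0.273, 0.581, -0.767, 0.762], [-0.013, -0.799, -0.601, 0.652], [0.0, 0.0, 0.0, 1.0]]
```

View pics/top0.png

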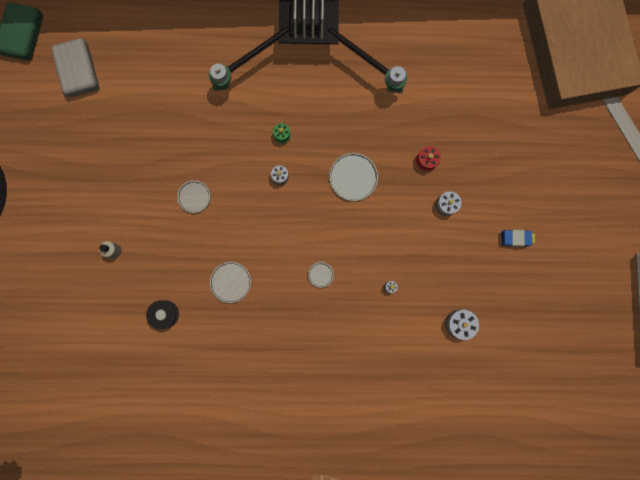

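View pics/side0.png

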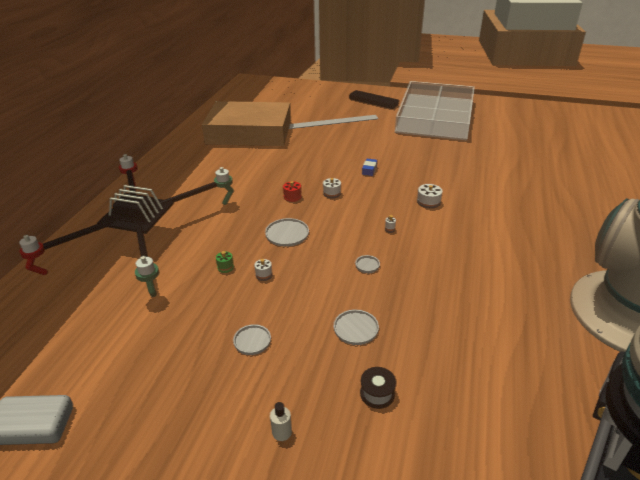

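The top view shows dishes at about d(354,177), c(231,283), b(194,197), a(321,275). The silver motors are d(463,325), c(450,203), b(279,175) and a(391,287). The bottle is at (108,249), the spool at (162,315), and the green (282,132) and red (429,158) look-alikes are to be left alone. The side view shows the same set.

```bash
cat > h.py <<'E'
import numpy as np,cv2
def ray(c,u,v,z,T=None):
    T=c["pose"] if T is None else T
    d=T[:3,:3]@np.array([(u-c["cx"])/c["fx"],(v-c["cy"])/c["fy"],1]);o=T[:3,3]
    return (o+d*(z-o[2])/d[2])[:2]
E
python3 - <<'E'
from h import *
import pickle
c=pickle.load(open("top.pkl","rb"));h=cv2.cvtColor(c["image"],cv2.COLOR_RGB2HSV)
wood=((h[...,1]<100)&(h[...,2]>70)).astype(np.uint8)
wood=cv2.morphologyEx(wood,cv2.MORPH_CLOSE,np.ones((5,5)))
Z=dict(d=.032,c=.03,b=.028,a=.026)
M=dict(md=(463,325),mc=(450,203),mb=(279,175),ma=(391,287),dd=(354,177),dc=(231,283),db=(194,197),da=(321,275))
cs,_=cv2.findContours(wood,cv2.RETR_EXTERNAL,cv2.CHAIN_APPROX_NONE)
cir=[cv2.minEnclosingCircle(k) for k in cs]
for n,p in M.items():
    (q,r)=min(cir,key=lambda k:np.hypot(k[0][0]-p[0],k[0][1]-p[1])+(99 if k[1]<3 else 0))
    z=Z[n[1]] if n[0]=='m' else .008
    print(n,np.round(q,1),round(r,1),np.round(ray(c,*q,z),4),"diam",np.round(2*r*1.08/582,3))
for n,p,z in(("bottle",(107,249),.03),("spool",(162,315),.03)):print(n,ray(c,*p,z).round(3))
E
```

```text
md [463.5 323.8] 16.2 [ 0.3843 -0.264 ] diam 0.06
mc [449.5 202.3] 11.8 [ 0.6051 -0.243 ] diam 0.044
mb [279.4 174.1] 9.5 [0.6546 0.07  ] diam 0.035
ma [390.6 286.6] 6.6 [ 0.45   -0.1341] diam 0.025
dd [353.1 176.6] 24.5 [ 0.6559 -0.0673] diam 0.091
dc [229.8 281.9] 21.0 [0.4566 0.159 ] diam 0.078
db [193.5 196.4] 16.8 [0.6149 0.2303] diam 0.062
da [320.3 274.4] 13.2 [ 0.4719 -0.007 ] diam 0.049
bottle [0.513 0.378]
spool [0.396 0.275]
```

arm_command(increments=[0,0,0,-1,0,0,0,0,-1,0,0,0,0,-1,0,0,0,0,-1,0,-0.25,-1,0,0,0,-0.25,-1,0,0,0,-0.25,-1,0,0,0,-0.25,-1,0,0,0,-0.25,-1,0,0,0,-0.25,-1,0,0,0,-0.25,-1,0,0,0,-0.25,-1,0,0,0,-0.25,-1,0,0,0,-0.25,-1,0,0,0,-0.25,-1,0,0,0,-0.25,-1,0,0,0,-0.25,-1,0,0,0,-0.25,-1,0,0,0,-0.25,-1,0,0,0,-0.25,-1,0,0,0])

```text
time: 2.1
ee_pos: [0.2964, 0.1394, 0.2053]
tcp_rot: [-0.0, -0.0, 1.0, 0.0]
force: [0.6, 0.0, -0.9]
gripper_width: 0.0939
grip_force: 0.0
```

arm_command(increments=[-0.22,-1,0,0,0,-0.22,-1,0,0,0,-0.22,-1,0,0,0,-0.22,-1,0,0,0,-0.22,-1,0,0,0,-0.22,-1,0,0,0,-0.22,-1,0,0,0,-0.22,-1,0,0,0,-0.22,-1,0,0,0,-0.22,-1,0,0,0,-0.22,-1,0,0,0,-0.22,-1,0,0,0,-0.22,-1,0,0,0,-0.22,-1,0,0,0,-0.22,-1,0,0,0,-0.22,-1,0,0,0,0,0,0,0,0,0,0,0,0,0])

```text
time: 3.9
ee_pos: [0.3843, -0.2591, 0.2048]
tcp_rot: [-0.001, 0.0, 1.0, 0.001]
force: [-0.2, 0.9, 0.0]
gripper_width: 0.0943
grip_force: 0.0
```

```bash
cat >> h.py <<'E'
from scipy.spatial.transform import Rotation as R
def wrist(name):
    from workcell import observe,camera
    s=observe();c=camera("wrist");cv2.imwrite(f"pics/{name}.png",c["image"][:,:,::-1])
    T=np.eye(4);T[:3,:3]=R.from_quat(np.roll(s["tcp_rot"],-1)).as_matrix();T[:3,3]=s["ee_pos"]
    c["pose"]=T@c["tool_from_camera"];return s,c
E
python3 - <<'E'
from h import *
import pickle
s,c=wrist("w1");pickle.dump(c,open("w1.pkl","wb"));print(s["joints"],s["ee_pos"],c["fx"],c["tool_from_camera"].round(3))
E
```

```text
[-7.44043021e-01  1.08292769e-01  1.72506297e+00  6.01850686e-04
  1.31042616e+00 -2.31427951e+00] [ 0.38426734 -0.25909414  0.20484943] 346.5922313581004 [[ 0.    -0.958 -0.287  0.085]
 [ 1.     0.001 -0.001 -0.   ]
 [ 0.001 -0.287  0.958 -0.18 ]
 [ 0.     0.     0.     1.   ]]
```

View pics/w1.png

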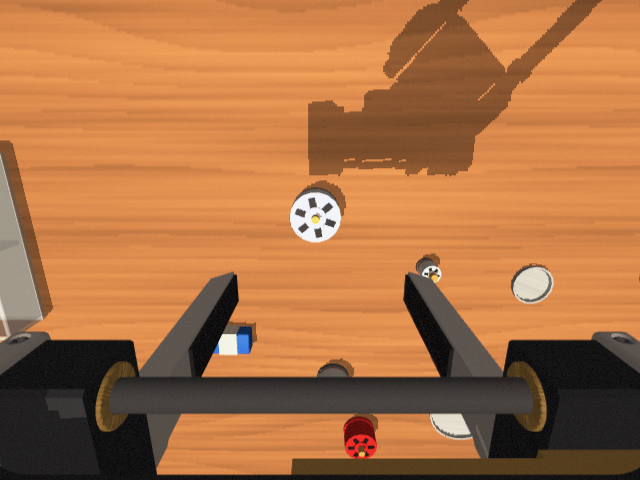

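The wrist view shows motor d at (316,217), with its brass shaft top at about (316,219). The battery is at left, and motor a is near (430,270).

```bash
cat >> h.py <<'E'
def motor(c,p,h,rad=30):
    # brass shaft top near pixel p (height h+.010), white top-face circle (height h)
    im=c["image"];hs=cv2.cvtColor(im,cv2.COLOR_RGB2HSV)
    w=np.zeros(im.shape[:2],np.uint8);cv2.circle(w,p,rad,255,-1)
    br=cv2.inRange(hs,(15,110,120),(35,255,255))&w
    m=cv2.moments(br,True);q=(m["m10"]/m["m00"],m["m01"]/m["m00"])
    si=cv2.inRange(hs,(0,0,150),(179,60,255))&w
    k,_=cv2.findContours(si,cv2.RETR_EXTERNAL,cv2.CHAIN_APPROX_NONE);k=max(k,key=cv2.contourArea)
    e=cv2.fitEllipse(cv2.convexHull(k))
    print("shaft",np.round(q,1),ray(c,*q,h+.010).round(4),"face",np.round(e[0],1),np.round(e[1],1),ray(c,*e[0],h).round(4))
E
python3 - <<'E'
from h import *
import pickle
c=pickle.load(open("w1.pkl","rb"));motor(c,(316,217),.032,32)
motor(c,(430,270),.026,14)
E
```

```text
shaft [315.  219.2] [ 0.3841 -0.2652] face [314.9 216.7] [50.2 50.8] [ 0.3839 -0.2654]
shaft [434.3 277.6] [ 0.4511 -0.1355] face [431.6 273.2] [15.8 18.6] [ 0.4502 -0.1354]
```

arm_command(increments=[0,-0.24,0,0,0,0,0,1,0,0,0,0,1,0,0,0,0,1,0,0,0,0,1,0,0,0,0,1,0,0,0,0,1,0,0,0,0,1,0,0,0,0,0.5,0,0,0,0,0.3,0,0,0,0,0,0,0,0,0,0,0,0])

```text
time: 5.15
ee_pos: [0.3852, -0.2657, 0.011]
tcp_rot: [0.0, -0.0, 1.0, -0.0]
force: [-0.1, -0.5, 0.2]
gripper_width: 0.0939
grip_force: 0.0
```

arm_command(increments=[0,0,0,0,0.3,0,0,0,0,0.6,0,0,0,0,0.7,0,0,0,0,0.7,0,0,0,0,0.7,0,0,0,0,0.7,0,0,0,0,0.7], newtons=25)

```text
time: 5.85
ee_pos: [0.3847, -0.2653, 0.0105]
tcp_rot: [-0.0, -0.0, 1.0, 0.0]
force: [0.2, 1.5, 1.7]
gripper_width: 0.0539
grip_force: 25.0
```

arm_command(increments=[0,0,-0.5,0,0.7,0,0,-1,0,0.7,0,0,-1,0,0.7,0,0,-1,0,0.7,0,0,-0.5,0,0.7,-0.9,0.66,0,0,0.7,-0.9,0.66,0,0,0.7,-0.9,0.66,0,0,0.7,-0.9,0.66,0,0,0.7,-0.9,0.66,0,0,0.7,-0.9,0.66,0,0,0.7,-0.9,0.66,0,0,0.7,-0.9,0.66,0,0,0.7,-0.9,0.66,0,0,0.7,-0.9,0.66,0,0,0.7,-0.9,0.66,0,0,0.7,-0.9,0.66,0,0,0.7,0,0,0,0,0.7,0,0,0,0,0.7])

```text
time: 7.75
ee_pos: [0.654, -0.0671, 0.109]
tcp_rot: [-0.001, -0.001, 1.0, 0.0]
force: [-0.6, 0.5, -3.2]
gripper_width: 0.0537
grip_force: 25.0
```

```bash
python3 - <<'E'
from h import *
import pickle
s,c=wrist("w2");pickle.dump(c,open("w2.pkl","wb"));print(s["joints"].round(2) if hasattr(s["joints"],'round') else s["joints"],s["ee_pos"],s["gripper_width"])
E
```

```text
[-0.21  0.46  1.46 -0.    1.22 -1.78] [ 0.65395016 -0.06708396  0.10902706] 0.05373493238177333
```

View pics/w2.png

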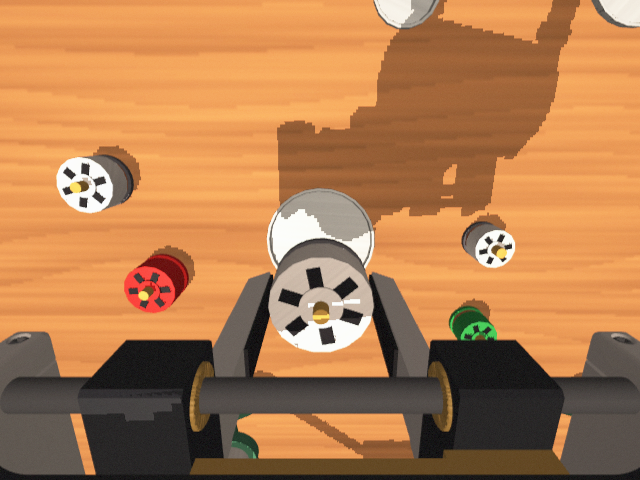

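The wrist view shows the motor held upright over dish d, whose rim spans columns 268–375 and has its top at row 188. Motor c is at (88,184) and motor b at (494,248).

```bash
python3 - <<'E'
from h import *
import pickle
c=pickle.load(open("w2.pkl","rb"))
motor(c,(84,184),.030,30);motor(c,(496,250),.028,24)
print(ray(c,321.5,188.5,.008)+[.046,0],ray(c,268,241,.008),ray(c,375,241,.008))
E
```

```text
shaft [ 73.6 185.1] [ 0.6056 -0.2455] face [ 84.1 184.4] [50.8 60.3] [ 0.6066 -0.2447]
shaft [500.6 255.6] [0.6595 0.0708] face [494.5 248.4] [36.  41.6] [0.657  0.0705]
[ 0.65865915 -0.06704864] [ 0.65751282 -0.11244019] [ 0.65731921 -0.02144021]
```

arm_command(increments=[-0.12,0,0,0,0.7,0,0,1,0,0.7,0,0,1,0,0.7,0,0,1,0,0.7,0,0,0.5,0,0.7,0,0,0.2,0,0.7,0,0,0.06,0,0.7,0,0,0.04,0,0.7,0,0,0,0,0.7,0,0,0,0,0.7])

```text
time: 8.8
ee_pos: [0.6584, -0.0675, 0.0165]
tcp_rot: [0.001, -0.0, 1.0, -0.0]
force: [-0.0, -0.0, -2.7]
gripper_width: 0.0536
grip_force: 25.0
```

arm_command(increments=[0,0,0.04,0,0.7,0,0,0.04,0,0.7,0,0,0.03,0,0.7,0,0,0,0,0.7,0,0,0,0,0.7])

```text
time: 9.3
ee_pos: [0.6579, -0.0674, 0.0136]
tcp_rot: [0.0, -0.0, 1.0, 0.0]
force: [-1.9, -0.2, 4.2]
gripper_width: 0.0534
grip_force: 25.0
```

arm_command(increments=[0,0,0,0,0.4,0,0,0,0,0,0,0,0,0,0,0,0,0,0,0,0,0,-0.5,0,0,0,0,-1,0,0,0,0,-1,0,0,0,0,-1,0,0,0,0,-1,0,0,0,0,-0.5,0,0,0.26,-0.89,0,0,0,0.26,-0.89,0,0,0,0.26,-0.89,0,0,0,0.26,-0.89,0,0,0,0.26,-0.89,0,0,0,0.26,-0.89,0,0,0,0.26,-0.89,0,0,0,0.26,-0.89,0,0,0,0,0,0,0,0,0,0,0,0,0])

```text
time: 11.3
ee_pos: [0.6056, -0.2452, 0.1375]
tcp_rot: [-0.0, 0.0, 1.0, 0.001]
force: [0.8, 0.9, -0.5]
gripper_width: 0.0942
grip_force: 0.0
```

```bash
python3 - <<'E'
from h import *
from workcell import camera
s,c=wrist("w3");print(s["ee_pos"],s["gripper_width"])
t=camera("top")["image"][:,:,::-1];s=camera("side")["image"][:,:,::-1]
f=lambda a:cv2.resize(a,(266,200))
o=np.hstack([cv2.resize(t[130:230,300:480],(396,220)),cv2.resize(s[150:270,220:416],(396,220))])
o=np.vstack([o,cv2.resize(c["image"][:,:,::-1],(396,297)).repeat(1,1) if 0 else np.hstack([cv2.resize(c["image"][:,:,::-1],(396,297)),np.zeros((297,396,3),np.uint8)])])
cv2.imwrite("pics/m3.png",o)
import pickle;pickle.dump(c,open("w3.pkl","wb"))
E
```

```text
[ 0.60558257 -0.2452316   0.13754428] 0.09419808240277645
```

View pics/m3.png

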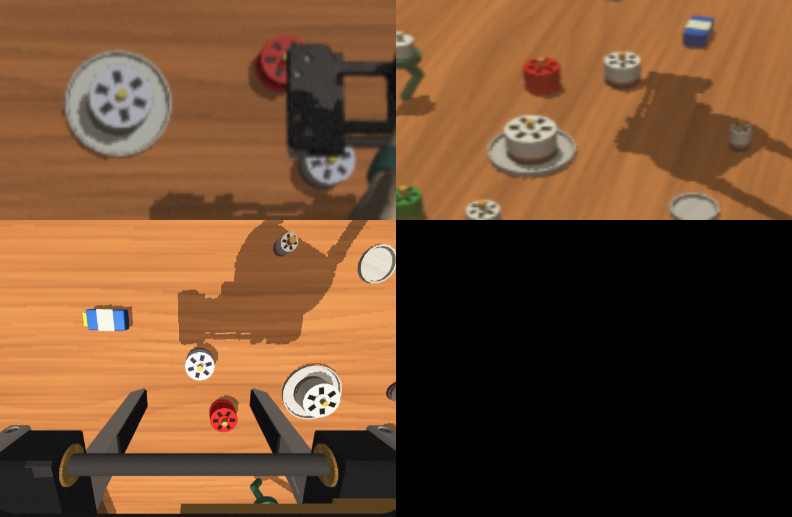

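Motor d stands upright in dish d. Motor c is centred below the gripper, at wrist pixel (323,234), with the red look-alike clear of the fingers.

```bash
python3 - <<'E'
from h import *
import pickle
c=pickle.load(open("w3.pkl","rb"));motor(c,(323,234),.030,32)
E
```

```text
shaft [320.5 234.8] [ 0.6028 -0.2458] face [322.4 235.8] [46.1 47.4] [ 0.6067 -0.2442]
```

arm_command(increments=[0,0,1,0,0,0,0,1,0,0,0,0,1,0,0,0,0,1,0,0,0,0,0.7,0,0,0,0,0.36,0,0,0,0,0,0,0,0,0,0,0,0,0,0,0,0,0.3,0,0,0,0,0.6,0,0,0,0,0.8,0,0,0,0,0.8,0,0,0,0,0.8,0,0,0,0,0.8,0,0,0,0,0.8], newtons=25)

```text
time: 12.95
ee_pos: [0.6057, -0.2453, 0.0112]
tcp_rot: [-0.0, -0.0, 1.0, 0.0]
force: [-0.2, -1.1, 1.1]
gripper_width: 0.0416
grip_force: 22.8
```

arm_command(increments=[0,0,-0.5,0,0.8,0,0,-1,0,0.8,0,0,-1,0,0.8,0,0,-1,0,0.8,0,0,-0.5,0,0.8,0.35,0.95,0,0,0.8,0.35,0.95,0,0,0.8,0.35,0.95,0,0,0.8,0.35,0.95,0,0,0.8,0.35,0.95,0,0,0.8,0.35,0.95,0,0,0.8,0.35,0.95,0,0,0.8,0.35,0.95,0,0,0.8,0.35,0.95,0,0,0.8,0.35,0.95,0,0,0.8])

```text
time: 14.45
ee_pos: [0.5175, -0.0071, 0.1112]
tcp_rot: [-0.0, -0.0, 1.0, 0.0]
force: [-0.1, -0.9, -1.5]
gripper_width: 0.0413
grip_force: 25.0
```

arm_command(increments=[0.35,0.95,0,0,0.8,0.35,0.95,0,0,0.8,0.35,0.95,0,0,0.8,0.35,0.95,0,0,0.8,0.35,0.95,0,0,0.8,0.35,0.95,0,0,0.8,0.35,0.95,0,0,0.8,0,0,0,0,0.8,0,0,0,0,0.8])

```text
time: 15.35
ee_pos: [0.4568, 0.1582, 0.1113]
tcp_rot: [0.0, -0.001, 1.0, -0.0]
force: [0.5, 0.4, 0.0]
gripper_width: 0.0412
grip_force: 25.0
```

```bash
python3 - <<'E'
from h import *
import pickle
s,c=wrist("w4");pickle.dump(c,open("w4.pkl","wb"));print(s["ee_pos"],s["gripper_width"])
E
```

```text
[0.4567933  0.15820489 0.11130341] 0.04120296180329963
```

View pics/w4.png

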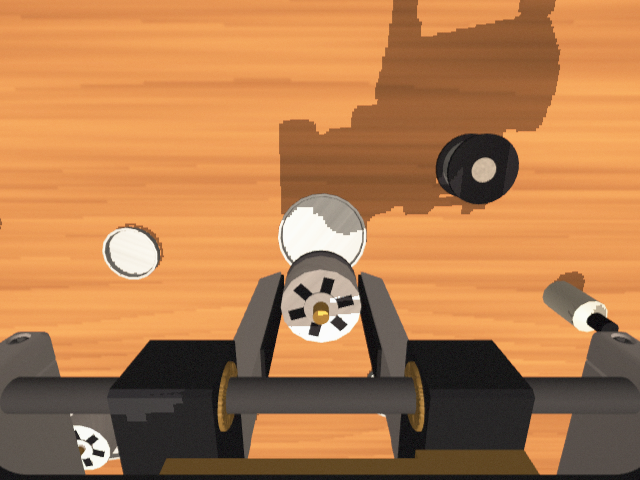

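The held motor c is over dish c, whose rim spans columns 279–366 and has its top at row 194. Dish a is at (132,251), and the spool and bottle are well clear.

```bash
python3 - <<'E'
from h import *
import pickle
c=pickle.load(open("w4.pkl","rb"))
print(ray(c,322.5,194.5,.008)+[.038,0],ray(c,279,237,.008),ray(c,366,237,.008),"dish a",ray(c,132,251.5,.007))
E
```

```text
[0.45912489 0.15900221] [0.45782637 0.12196658] [0.45762556 0.19630093] dish a [ 0.47164749 -0.00637807]
```

arm_command(increments=[-0.05,0.03,0,0,0.8,0,0,1,0,0.8,0,0,1,0,0.8,0,0,1,0,0.8,0,0,0.5,0,0.8,0,0,0.2,0,0.8,0,0,0.08,0,0.8,0,0,0.04,0,0.8,0,0,0,0,0.8,0,0,0.04,0,0.8,0,0,0.04,0,0.8,0,0,0,0,0.8,0,0,0,0,0.8])

```text
time: 16.7
ee_pos: [0.4586, 0.1591, 0.0141]
tcp_rot: [0.001, -0.0, 1.0, 0.0]
force: [0.6, -1.0, 1.4]
gripper_width: 0.0414
grip_force: 25.0
```

arm_command(increments=[0,0,0.03,0,0.8,0,0,0,0,0.8,0,0,0,0,0.8])

```text
time: 17.0
ee_pos: [0.4586, 0.1591, 0.0141]
tcp_rot: [0.001, -0.0, 1.0, 0.0]
force: [-1.5, -0.2, 8.8]
gripper_width: 0.0415
grip_force: 25.0
```

arm_command(increments=[0,0,-0.02,0,0.5,0,0,0,0,0,0,0,0,0,0,0,0,0,0,0,0,0,-0.5,0,0,0,0,-1,0,0,0,0,-1,0,0,0,0,-1,0,0,0,0,-1,0,0,0,0,-0.5,0,0,-0.99,-0.44,0,0,0,-0.99,-0.44,0,0,0,-0.99,-0.44,0,0,0,-0.99,-0.44,0,0,0,-0.99,-0.44,0,0,0,-0.99,-0.44,0,0,0,-0.99,-0.44,0,0,0,-0.99,-0.44,0,0,0,0,0,0,0,0,0,0,0,0,0])

```text
time: 19.0
ee_pos: [0.6555, 0.071, 0.1376]
tcp_rot: [-0.001, 0.0, 1.0, 0.0]
force: [-0.8, -0.4, -0.4]
gripper_width: 0.0937
grip_force: 0.0
```

```bash
cat >> h.py <<'E'
def check(n,tb,sb):
    from workcell import camera
    s,c=wrist("w"+n);print(s["ee_pos"],s["gripper_width"])
    import pickle;pickle.dump(c,open(f"w{n}.pkl","wb"))
    t=camera("top")["image"][:,:,::-1];d=camera("side")["image"][:,:,::-1]
    g=lambda a,b:cv2.resize(a[b[1]:b[1]+110,b[0]:b[0]+147],(320,240))
    o=np.hstack([cv2.resize(c["image"][:,:,::-1],(480,360)),np.vstack([g(t,tb),g(d,sb)])[:480][60:420]]) if 0 else \
      np.hstack([c["image"][::1,:,::-1][:480,:][:, 80:560],np.vstack([g(t,tb),g(d,sb)])])
    cv2.imwrite(f"pics/m{n}.png",o)
E
python3 -c "
from h import *
check('5',(160,230),(290,275))"
```

```text
[0.6555002  0.0709994  0.13756257] 0.09374429169789723
```

View pics/m5.png

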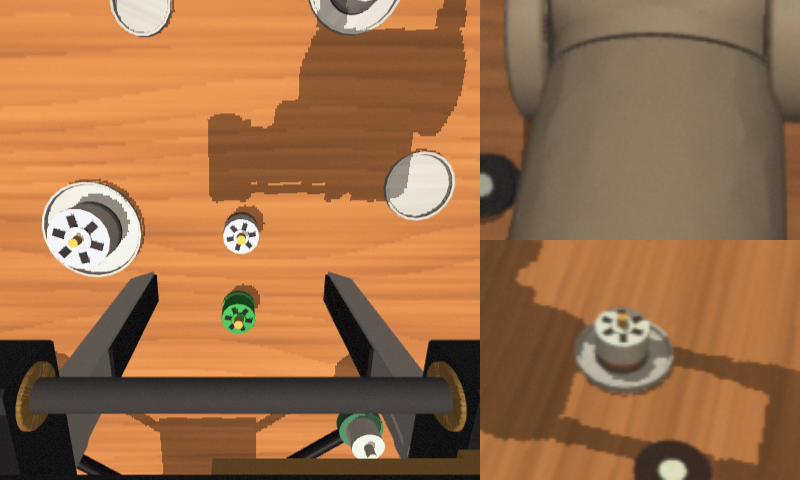

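Motor c stands in dish c (side crop). Motor b is at wrist pixel (321,236), the green look-alike at (318,315), and dish b at (499,185).

```bash
python3 - <<'E'
from h import *
import pickle
c=pickle.load(open("w5.pkl","rb"));motor(c,(321,237),.028,20)
print("db",ray(c,499.5,184.5,.007))
E
```

```text
shaft [320.7 239.3] [0.6571 0.0705] face [320.6 235.9] [34.8 35.9] [0.6571 0.0704]
db [0.61523173 0.2306802 ]
```

arm_command(increments=[-0.06,-0.02,1,0,0,0,0,1,0,0,0,0,1,0,0,0,0,1,0,0,0,0,0.7,0,0,0,0,0.38,0,0,0,0,0,0,0,0,0,0,0,0,0,0,0,0,0.3,0,0,0,0,0.6,0,0,0,0,0.8,0,0,0,0,0.85,0,0,0,0,0.85,0,0,0,0,0.85,0,0,0,0,0.85,0,0,0,0,0.85], newtons=20)

```text
time: 20.75
ee_pos: [0.6576, 0.0705, 0.0114]
tcp_rot: [-0.0, -0.0, 1.0, 0.0]
force: [-0.6, -0.1, 0.8]
gripper_width: 0.0331
grip_force: 0.0
```

Not fully closed yet; let it settle.

arm_command(increments=[0,0,0,0,0.9,0,0,0,0,0.9,0,0,0,0,0.9])

```text
time: 21.05
ee_pos: [0.6577, 0.0706, 0.0114]
tcp_rot: [0.0, -0.0, 1.0, 0.0]
force: [-0.4, -1.0, -0.2]
gripper_width: 0.0316
grip_force: 20.0
```

arm_command(increments=[0,0,-0.5,0,0.9,0,0,-1,0,0.9,0,0,-1,0,0.9,0,0,-1,0,0.9,0,0,-0.5,0,0.9,0.24,0.91,0,0,0.9,0.24,0.91,0,0,0.9,0.24,0.91,0,0,0.9,0.24,0.91,0,0,0.9,0.24,0.91,0,0,0.9,0.24,0.91,0,0,0.9,0.24,0.91,0,0,0.9,0,0,0,0,0.9,0,0,0,0,0.9])

```text
time: 22.45
ee_pos: [0.6154, 0.2297, 0.1114]
tcp_rot: [-0.0, -0.001, 1.0, -0.0]
force: [-0.0, -0.7, -0.4]
gripper_width: 0.0315
grip_force: 20.0
```

```bash
python3 -c "
from h import *
s,c=wrist('w6');print(s['ee_pos'],s['gripper_width'])"
```

```text
[0.61537608 0.2297074  0.11136846] 0.03145939481880064
```

View pics/w6.png

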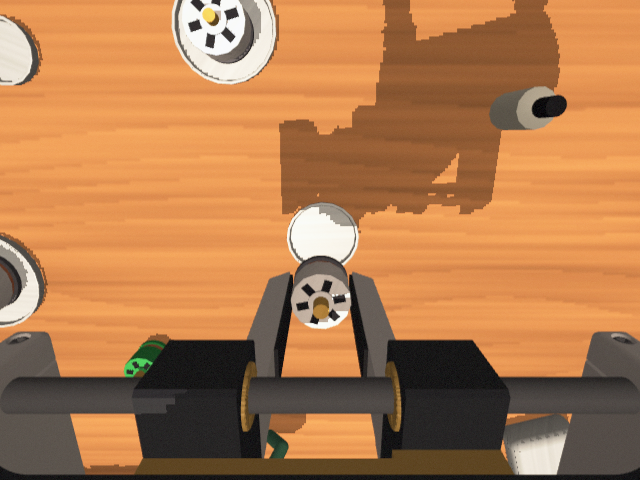

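Motor b is held over dish b, whose rim spans columns 288–358 and is centred at about (323,236). All else is clear.

arm_command(increments=[0,0.05,0,0,0.9,0,0,1,0,0.9,0,0,1,0,0.9,0,0,1,0,0.9,0,0,0.5,0,0.9,0,0,0.2,0,0.9,0,0,0.08,0,0.9,0,0,0.04,0,0.9,0,0,0,0,0.9,0,0,0.04,0,0.9,0,0,0.03,0,0.9,0,0,0.02,0,0.9,0,0,0,0,0.9,0,0,0,0,0.9])

```text
time: 23.9
ee_pos: [0.6159, 0.2312, 0.0144]
tcp_rot: [0.0, -0.0, 1.0, 0.0]
force: [-1.1, 0.5, 4.5]
gripper_width: 0.0318
grip_force: 20.0
```

arm_command(increments=[0,0,0,0,0.6,0,0,0,0,0.2,0,0,0,0,0.2,0,0,0,0,0.2,0,0,0,0,0.2,0,0,-0.5,0,0.2,0,0,-1,0,0.2,0,0,-1,0,0.2,0,0,-1,0,0.2,0,0,-1,0,0.2,0,0,-0.5,0,0.2])

```text
time: 25.0
ee_pos: [0.617, 0.2314, 0.1423]
tcp_rot: [0.002, -0.0, 1.0, 0.001]
force: [0.5, -0.0, 0.5]
gripper_width: 0.0749
grip_force: 0.0
```

arm_command(increments=[0.44,-0.98,0,0,0.2,0.44,-0.98,0,0,0.2,0.44,-0.98,0,0,0.2,0.44,-0.98,0,0,0.2,0.44,-0.98,0,0,0.2,0.44,-0.98,0,0,0.2,0.44,-0.98,0,0,0.2,0.44,-0.98,0,0,0.2,0.44,-0.98,0,0,0.2,0.44,-0.98,0,0,0.2,0.44,-0.98,0,0,0.2,0.44,-0.98,0,0,0.2,0.44,-0.98,0,0,0.2,0.44,-0.98,0,0,0.2,0.44,-0.98,0,0,0.2,0,0,0,0,0.2,0,0,0,0,0.2])

```text
time: 26.7
ee_pos: [0.4506, -0.1365, 0.1388]
tcp_rot: [0.0, 0.001, 1.0, 0.0]
force: [0.5, -0.1, -0.0]
gripper_width: 0.075
grip_force: 0.0
```

```bash
python3 -c "
from h import *
check('7',(120,150),(190,285))"
```

```text
[ 0.45062682 -0.13647735  0.13878438] 0.07497749988681118
```

View pics/m7.png

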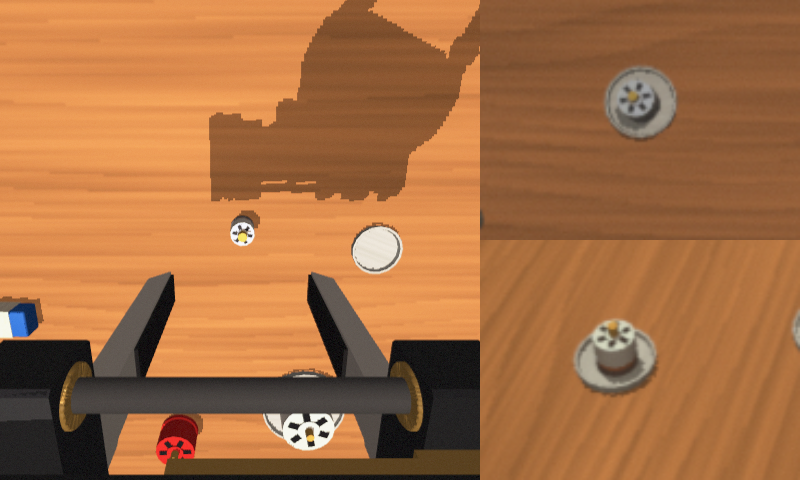

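Motor b stands in dish b. Motor a is at wrist pixel (322,233) and dish a at (457,249).

```bash
python3 - <<'E'
from h import *
import pickle
c=pickle.load(open("w7.pkl","rb"));motor(c,(322,233),.026,16)
print("da",ray(c,457,248.5,.007))
E
```

```text
shaft [322.  236.8] [ 0.4512 -0.1358] face [321.9 233.6] [23.6 23.8] [ 0.4513 -0.1359]
da [ 0.47175363 -0.00752239]
```

arm_command(increments=[-0.03,0.03,1,0,0.2,0,0,1,0,0.2,0,0,1,0,0.2,0,0,1,0,0.2,0,0,0.7,0,0.2,0,0,0.43,0,0.2,0,0,0,0,0.2,0,0,0,0,0.2,0,0,0,0,0.6,0,0,0,0,0.8,0,0,0,0,0.95,0,0,0,0,0.95,0,0,0,0,0.95,0,0,0,0,0.95,0,0,0,0,0.95,0,0,0,0,0.95,0,0,0,0,0.95], newtons=15)

```text
time: 28.55
ee_pos: [0.4514, -0.1357, 0.0104]
tcp_rot: [-0.0, -0.0, 1.0, 0.0]
force: [0.1, 0.5, 0.5]
gripper_width: 0.0216
grip_force: 15.0
```

arm_command(increments=[0,0,-0.5,0,0.95,0,0,-1,0,0.95,0,0,-1,0,0.95,0,0,-1,0,0.95,0,0,-0.5,0,0.95,-0.14,0.86,0,0,0.95,-0.14,0.86,0,0,0.95,-0.14,0.86,0,0,0.95,-0.14,0.86,0,0,0.95,-0.14,0.86,0,0,0.95,-0.14,0.86,0,0,0.95,0,0,0,0,0.95,0,0,0,0,0.95])

```text
time: 29.85
ee_pos: [0.4722, -0.0068, 0.1103]
tcp_rot: [-0.0, -0.001, 1.0, -0.0]
force: [0.4, 0.3, -1.1]
gripper_width: 0.0214
grip_force: 15.0
```

```bash
python3 -c "
from h import *
s,c=wrist('w8');print(s['ee_pos'],s['gripper_width'])"
```

```text
[ 0.47219714 -0.00680059  0.11027989] 0.021379314367148728
```

View pics/w8.png

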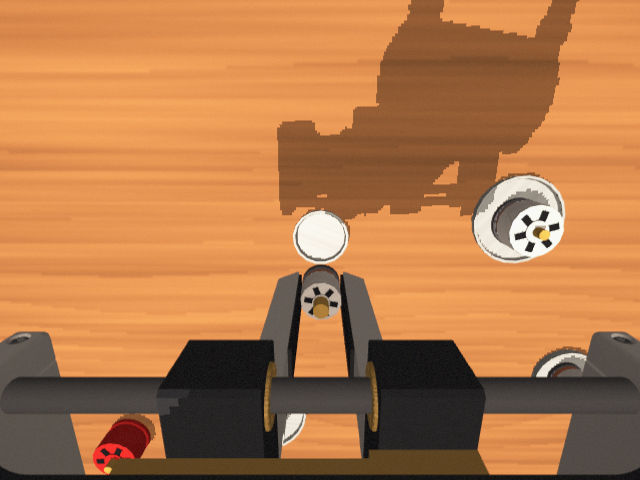

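Motor a is centred over dish a at (321,237).

arm_command(increments=[0,0,1,0,0.95,0,0,1,0,0.95,0,0,1,0,0.95,0,0,0.5,0,0.95,0,0,0.2,0,0.95,0,0,0.08,0,0.95,0,0,0.04,0,0.95,0,0,0,0,0.95,0,0,0.04,0,0.95,0,0,0.03,0,0.95,0,0,0,0,0.95,0,0,0,0,0.95])

```text
time: 31.1
ee_pos: [0.4727, -0.0068, 0.0135]
tcp_rot: [0.0, -0.0, 1.0, -0.0]
force: [-0.7, 0.7, 0.9]
gripper_width: 0.0215
grip_force: 15.0
```

arm_command(increments=[0,0,0.02,0,0.95,0,0,0,0,0.95,0,0,0,0,0.95])

```text
time: 31.4
ee_pos: [0.4727, -0.0068, 0.0134]
tcp_rot: [0.0, -0.0, 1.0, -0.0]
force: [-1.1, -0.2, 4.9]
gripper_width: 0.0214
grip_force: 15.0
```

Contact. Release, rise and look.

arm_command(increments=[0,0,0,0,0.7,0,0,0,0,0.4,0,0,0,0,0.4,0,0,0,0,0.4,0,0,0,0,0.4,0,0,-0.5,0,0.4,0,0,-1,0,0.4,0,0,-1,0,0.4,0,0,-1,0,0.4,0,0,-1,0,0.4,0,0,-1,0,0.4,0,0,-1,0,0.4,0,0,-0.5,0,0.4,0,0,0,0,0.4,0,0,0,0,0.4])

```text
time: 32.9
ee_pos: [0.4721, -0.0067, 0.1873]
tcp_rot: [-0.0, -0.0, 1.0, 0.0]
force: [1.0, -0.2, -0.8]
gripper_width: 0.056
grip_force: 0.0
```

```bash
python3 -c "
from h import *
from workcell import camera
cv2.imwrite('pics/side9.png',camera('side')['image'][:,:,::-1]);s,c=wrist('w9');print(s['ee_pos'],s['gripper_width'])"
```

```text
[ 0.47170101 -0.00664055  0.18676494] 0.05649036736657287
```

View pics/side9.png

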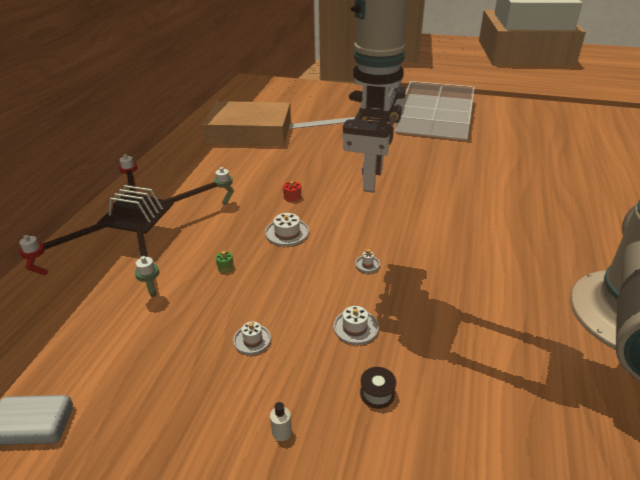

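View pics/w9.png

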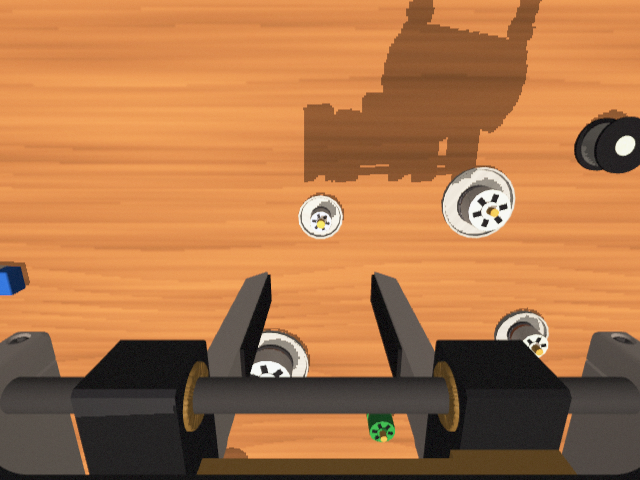

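All four motors stand upright in their dishes: in the side view, d(287,227), c(356,322), b(252,335) and a(368,260). The bottle (281,422) and spool (378,386) have not moved, and the gripper is clear.

```bash
python3 -c "
from workcell import close_job
print(close_job())"
```

```text
the job is handed in; nothing more can be done
None
```

All four motors were set down upright in their matching dishes, largest to smallest, with the bottle and spool undisturbed, and the job was handed in at about 33 s (no verdict was shown).

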